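# Load the buffer pins by size and reject the blank

## Robot

A 6-joint arm with a two-finger parallel gripper is mounted at the origin on the work surface. World frame = base frame: x ahead of the robot, y to its left, z up, the work surface at z = 0. Lengths are in m, angles in rad, forces in N, time in s.
With the tool pointing down it reaches from about 0.325 to 1 m from the base axis. Payload 5.1 kg.
Tool frame: the origin (TCP) lies midway between the tips of the shut fingers; the grasp point (between the pads) lies 19 mm behind it; z points along the fingers, y is the line along which they close (so a half turn about z gives the same grasp; the last joint's range is limited). The gripper opens to 85 mm and grips with 20 to 120 N. Pads are 22 mm wide; open, the fingers measure 114 mm over their backs; the gripper's body (76 mm by 85 mm) begins 54 mm behind the grasp point. The pads swing forward as they close: fully open they stand 13 mm farther back than shut.
Start: joints at [1.147, 0.124, 1.65, -0, 1.367, -0.083], TCP at [0.217, 0.613, 0.231] pointing down, gripper open.
Joint ranges: [-2.61, 2.61], [-1.02, 2.33], [0.03, 2.71], [-1.35, 4.49], [0.32, 2.68], [-2.91, 2.91]. Speed limits (rad/s): [2.57, 2.57, 3.14, 3.14, 3.14, 3.14].

## Interface

Orientations are given as a unit quaternion [w, x, y, z].
In Python, from bench import bot, viewer gives the robot as it stands.
- The arm moves only by the tool apply_moves, never from a script. Its argument "motion" is a list of rows, each a list of 3 entries, a list of its own where there are three numbers: the shift along the tool's x, y, z as a fraction of full scale, then the turn about the tool's z as a fraction of full scale, then the opening, from -1 (shut) to 1 (fully open). In form: [[[dx, dy, dz], yaw, hand], ...]. A call has 1 to 8 rows; each row is the pose to reach, as a shift and turn from the pose commanded when the call began, along the tool's axes at that moment; what a row does not reach only later rows make up. Full scale, the value 1, is 400 mm for a shift and 45 degrees for a turn. A row lasts 1/10 s, in which the tool goes at most 50 mm and 8.59 degrees, less where a joint would pass 70% of its speed; a pose out of reach is approached as far as the arm can. A call with a number of a shift or a turn outside -1 to 1 is refused whole. A call with a gripper value outside its range is refused whole. The fingers move at their own pace and stop on an object; the grip force is fixed at half the most. Time passes only in rows, so rows that repeat a pose let the fingers close. It gives the time, the measured TCP pose, the force, the opening and the grip force at its end, in the units of the state.
- bot.read_state(): the state, without advancing time (a new reading comes with each control period).
- viewer.read_camera(name): name is "side" or "top"; returns a dict with "pixels" (400x640x3 uint8, red, green, blue), "mtx" (3x3 intrinsics, pixels), "view" (4x4, takes a point from world to camera coordinates). Camera axes: x right, y up, looking along -z (the intrinsics and any distortion apply to the point x, -y, -z); pixel columns grow to the right and rows downward; lengths in m; the calibration is good to about 2 mm. A picture is of the moment at which its call begins. There is no depth.
- bot.hand_in(): hands the job in; it is judged then, once.
The state is a dict: "time_s": time; "joint_positions": joint angles; "qd": joint speeds; "effort": joint torques, N m; "tcp_pos": TCP position; "ee_rot": TCP orientation; "ft_force": force on the tool from outside, world axes, zero at the start; "ft_torque": the same for the moment, N m; "opening": opening from 0.0 (shut) to 1.0 (fully open); "finger_force": force on a finger pad.
Only numpy, scipy, OpenCV 4.12 (cv2) and the standard library are available. Lean on these libraries where they do the work, as an engineer would, in place of code of your own. Each camera call takes 0.05 s, during which the arm holds its last target. There are 200 camera calls.

## Task

First lay the solid black disc, the faulty one without spokes or bore, flat in the round grey reject dish. Then load the three spoked wheels one after another, smallest first and largest last, each over the white pin of the plate whose metal seat is the wheel's own size, resting flat on that seat. Leave the standing steel dowel and brass fitting where they are, upright.

Things in the scene. Friction and masses are not known exactly. Their poses are not given: they have to be found in the camera images.
- wheel_small: Black moulded spoked wheel, the smallest of three: outer diameter 46 mm, height 26 mm, lying flat, axis vertical. Open rim (3.5 mm wall) joined by six thin spokes to a central hub with a 24 mm bore right through; empty between the spokes. 35 g or so. Origin: centre of its underside on the axis; z is the axis, pointing up.
- wheel_medium: Black moulded spoked wheel, the middle-sized of three: outer diameter 56 mm, height 26 mm, lying flat, axis vertical. Open rim (3.5 mm wall) joined by six thin spokes to a central hub with a 24 mm bore right through; empty between the spokes. 45 g or so. Origin: centre of its underside on the axis; z is the axis, pointing up.
- wheel_large: Black moulded spoked wheel, the largest of three: outer diameter 66 mm, height 26 mm, lying flat, axis vertical. Open rim (3.5 mm wall) joined by six thin spokes to a central hub with a 24 mm bore right through; empty between the spokes. 55 g or so. Origin: centre of its underside on the axis; z is the axis, pointing up.
- blank: Reject: solid black moulded disc, diameter 56 mm, height 26 mm, with a closed plain top - no spokes and no bore. Lying flat, about 60 g. Origin: centre of its underside; z up.
- pad_small: Fixed buffer plate for the small wheel: black, 90 x 90 mm, 6 mm thick; at its middle a round bare-metal seat of 46 mm diameter (the wheel's own), top 10 mm above the table, and out of it a white upright pin, 8 mm thick, its point 55 mm above the table. Origin: centre of the plate's underside, at table level, under the pin; z up. A seated wheel has its underside 10 mm above this.
- pad_medium: Fixed buffer plate for the middle-sized wheel: black, 90 x 90 mm, 6 mm thick; at its middle a round bare-metal seat of 56 mm diameter (the wheel's own), top 10 mm above the table, and out of it a white upright pin, 8 mm thick, its point 55 mm above the table. Origin: centre of the plate's underside, at table level, under the pin; z up. A seated wheel has its underside 10 mm above this.
- pad_large: Fixed buffer plate for the large wheel: black, 90 x 90 mm, 6 mm thick; at its middle a round bare-metal seat of 66 mm diameter (the wheel's own), top 10 mm above the table, and out of it a white upright pin, 8 mm thick, its point 55 mm above the table. Origin: centre of the plate's underside, at table level, under the pin; z up. A seated wheel has its underside 10 mm above this.
- dish: Fixed reject dish: round open grey plastic dish, outer diameter 130 mm, wall 4 mm, rim 25 mm above the table, inner floor 4 mm above the table, inner diameter 122 mm. Origin: centre of its underside at table level; z up.
- dowel: Bystander: plain steel dowel pin standing on end, diameter 16 mm, height 40 mm, loose. Origin: centre of its underside.
- fitting: Bystander: stepped brass hose fitting standing on end, loose, diameter 22 mm for the lower 14 mm, 14 mm above, height 30 mm. Origin: centre of its underside.
There are look-alikes about, which are no part of the job. What is shaped like the wheel_small but orange is not meant. Leave any green look-alike of the blank alone.

How it is judged:
By the outcome, as a careful person would: the job done as asked, in the order asked, and still so for the second after the job is handed in, with the robot touching nothing.
It also fails if it takes over 96 s, if anything falls off the work surface, if the arm or the gripper's body presses on something with over 40 N, if the wrist force passes 120 N, or if a joint passes its speed limit or range.

## Working session

There is one attempt and no reset: what is moved stays moved. The work goes in short steps, Python scripts to look and compute and a tool call to move; the robot and the scene stay as the last step left them, time stands still between calls to the robot, and variables do not carry over. Pictures are saved under pics/ and viewed, at most 14 in all, crops included, and the job is handed in when it is done.

Besides the shell and the picture viewer there is one more tool, called after "Request:" as name(argument=value, ...) on one line, values as JSON. apply_moves: Moves the arm, as the interface text tells. Shift numbers are shares of 400 mm and turn numbers shares of 45 degrees, none past 1 either way. Its arguments: {"type":"object","properties":{"motion":{"type":"array","items":{"type":"array"}}},"required":["motion"]}

```bash
ls; mkdir -p pics
python3 - <<'E'
from bench import bot, viewer
import cv2,json
for n in("top","side"):
    d=viewer.read_camera(n); cv2.imwrite(f"pics/{n}0.png",d["pixels"][:,:,::-1]); print(n,d["mtx"],d["view"],[k for k in d])
s=bot.read_state(); print(s)
E
```

```text
pics
top [[430.27461115   0.         322.26804688]
 [  0.         430.27461115 195.58629999]
 [  0.           0.           1.        ]] [[ 0.01706054 -0.99975355 -0.01420472  0.04256986]
 [ 0.99198823  0.01514605  0.12541908 -0.59003386]
 [-0.12517303 -0.01623064  0.99200216 -0.90134323]
 [ 0.          0.          0.          1.        ]] ['pixels', 'mtx', 'view']
side [[411.17867991   0.         317.92739985]
 [  0.         411.17867991 189.32778655]
 [  0.           0.           1.        ]] [[ 0.82671253 -0.5626185   0.00261048 -0.44249342]
 [ 0.33433917  0.49499966  0.80199293 -0.22602685]
 [-0.45250825 -0.66214481  0.59732782 -0.63453225]
 [ 0.          0.          0.          1.        ]] ['pixels', 'mtx', 'view']
{'time_s': 0.1, 'joint_positions': array([ 1.14739841e+00,  1.24448166e-01,  1.65151109e+00, -4.62438829e-06,
        1.36748637e+00, -8.25728190e-02]), 'qd': array([ 0.00016661, -0.00083089, -0.00311243,  0.00030185,  0.00072862,
       -0.00071164]), 'effort': array([ 9.32397452e-04, -4.24930966e+01, -3.66654146e+01, -9.06025718e-06,
        3.83350925e-03, -1.98114276e-05]), 'tcp_pos': array([0.21706312, 0.61211694, 0.23018615]), 'ee_rot': array([-2.29703994e-04,  1.69588404e-01,  9.85514543e-01, -8.97565549e-04]), 'ft_force': array([-0.40751219,  0.42593001,  1.10571552]), 'ft_torque': array([ 0.03301686, -0.00103841,  0.03535682]), 'finger_force': 0.0, 'opening': 0.9987556209165025}
```

View pics/top0.png

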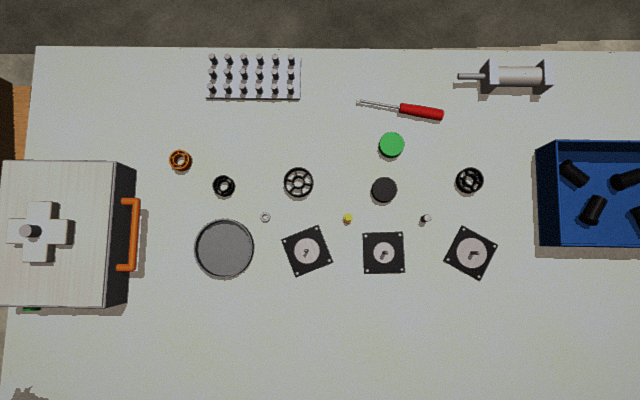

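View pics/side0.png

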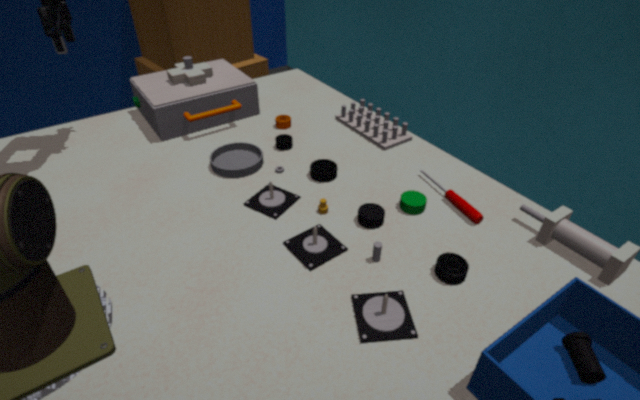

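```bash
cat > h.py <<'E'
from bench import bot, viewer
import cv2, numpy as np
from scipy.spatial.transform import Rotation as R
def ray(d,uv,z):
    V=d["view"]; c=-V[:3,:3].T@V[:3,3]
    p=np.linalg.inv(d["mtx"])@[uv[0],uv[1],1]; w=V[:3,:3].T@[p[0],-p[1],-p[2]]
    return c+w*(z-c[2])/w[2]
def cents(d,mask,z,lo=20,hi=6000):
    out=[]
    for c in cv2.findContours(mask.astype(np.uint8),cv2.RETR_EXTERNAL,cv2.CHAIN_APPROX_NONE)[0]:
        m=cv2.moments(cv2.convexHull(c)) 
        if lo<m["m00"]<hi:
            uv=(m["m10"]/m["m00"],m["m01"]/m["m00"]); p=ray(d,uv,z)
            D=2*np.sqrt(m["m00"]/np.pi)/d["mtx"][0,0]*abs((d["view"]@[*p,1])[2])
            out.append((np.round(uv,1),np.round(p[:2]*1e3,1),round(D*1e3,1)))
    return sorted(out,key=lambda o:o[0][0])
def go(t):
    s=bot.read_state(); q=s["ee_rot"]; M=R.from_quat([q[1],q[2],q[3],q[0]])
    return np.round(M.inv().apply(np.array(t)-s["tcp_pos"])/0.4,4)
E
python3 - <<'E'
from h import *
for n in("top","side"):
    d=viewer.read_camera(n); im=d["pixels"]; g=im.max(2).astype(int); hsv=cv2.cvtColor(im,cv2.COLOR_RGB2HSV)
    roi=np.zeros(g.shape,bool)
    if n=="top": roi[130:300,150:530]=1
    else: roi[90:350,200:480]=1
    print(n,"dark");
    for o in cents(d,(g<70)&roi,.013): print(*o)
    print("light in pads")
    for c in cv2.findContours(((g<70)&roi).astype(np.uint8),cv2.RETR_EXTERNAL,cv2.CHAIN_APPROX_NONE)[0]:
        if cv2.contourArea(c)>1000:
            m=np.zeros(g.shape,np.uint8); cv2.drawContours(m,[c],-1,1,-1); m=cv2.erode(m,np.ones((5,5)))
            print("plate",cents(d,m,.006)); print("seat",cents(d,(m>0)&(g>95),.010,100))
    print("grey"); 
    for o in cents(d,(g<175)&(g>70)&roi,.012,100,20000): print(*o)
E
```

```text
top dark
[176.8 158. ] [673.5 384.8] 14.1
[185.9 164.5] [658.8 363.3] 23.7
[218.  245.7] [476.9 281.4] 109.0
[223.4 185.8] [611.3 275.6] 47.2
[246.4 251.5] [465.3 218. ] 46.8
[298.  182.2] [621.8 107.5] 65.0
[306.4 250.7] [469.3  85.3] 99.3
[383.1 252.6] [468.1 -83.3] 99.4
[383.4 189.8] [607.5 -84.1] 55.3
[387.4 152.6] [692.7 -93.1] 27.6
[469.  180.2] [ 632.  -275.4] 57.8
[470.1 252.7] [ 471.2 -273.6] 100.4
light in pads
plate [(array([382.9, 252.6]), array([468.1, -83.9]), np.float64(89.4))]
seat [(array([383.5, 252.1]), array([469.2, -84.6]), np.float64(45.5))]
plate [(array([470.1, 252.7]), array([ 471.2, -275.9]), np.float64(87.7))]
seat [(array([471.2, 252.5]), array([ 471.7, -277.1]), np.float64(65.1))]
plate [(array([306.4, 250.7]), array([469.4,  85.8]), np.float64(87.0))]
seat [(array([306.4, 250.4]), array([469.9,  85.5]), np.float64(55.7))]
grey
[178.4 154.8] [681.2 382.2] 140.6
[185.7 221.9] [528.6 356.7] 29.6
[186.9 189.9] [600.8 358.1] 61.9
[195.6 249.4] [468.  331.2] 242.7
[205.7 195.5] [588.8 314.9] 31.7
[223. 169.] [649.7 278.5] 26.3
[223.1 187.2] [608.1 276.5] 55.3

[... 1560 characters left out ...]
372.6 140.9] [811.1 147.4] 18.8
[375.3 131. ] [852.7 185.2] 14.3
[376.2 253.5] [ 547.3 -173.4] 17.7
[382.6 316.9] [ 464.7 -284.9] 90.5
[384.2 136.1] [853.9 149.5] 14.2
[404. 129.] [926.5 148.9] 18.4
[410.8 207.3] [ 696.5 -111.6] 36.8
[450.6 268.5] [ 632.6 -275.9] 57.4
[459.4 208.5] [ 778.4 -171.9] 20.0
light in pads
plate [(array([382.3, 316.9]), array([ 468.4, -281. ]), np.float64(82.7))]
seat [(array([383.1, 313.1]), array([ 471.9, -278.3]), np.float64(59.1))]
plate [(array([314.3, 247.1]), array([465.9, -89.7]), np.float64(71.4))]
seat []
plate [(array([227.2, 107.1]), array([582.2, 566.9]), np.float64(124.8))]
seat []
grey
[211.5  92.6] [580.  683.5] 42.5
[221.4 108.2] [559.7 557.2] 64.7
```

Run:
```python
from h import *
print(go([.35,.28,.2]),go([.45,.1,.15]))
```

```text
[-0.5908 -0.6717  0.0771] [-0.9768 -1.0121  0.2025]
```

Request:
apply_moves(motion=[[[-0.59, -0.67, 0.075], -0.434, 1], [[-0.59, -0.67, 0.075], -0.434, 1], [[-0.59, -0.67, 0.075], -0.434, 1], [[-0.59, -0.67, 0.075], -0.434, 1], [[-0.59, -0.67, 0.075], -0.434, 1], [[-0.59, -0.67, 0.075], -0.434, 1], [[-0.59, -0.67, 0.075], -0.434, 1], [[-0.59, -0.67, 0.075], -0.434, 1]])

```text
time_s: 1.0
tcp_pos: [0.351, 0.2773, 0.2005]
ee_rot: [-0.0, 0.003, 1.0, -0.001]
ft_force: [-0.0, 0.8, 0.1]
opening: 0.997
finger_force: 0.0
```

Run:
```python
from h import *
s=bot.read_state();print(s["tcp_pos"],s["ee_rot"],go([.6075,-.0845,.1]))
```

```text
[0.3509632  0.27732012 0.200512  ] [-1.08433798e-04  2.56526400e-03  9.99996388e-01 -7.94912050e-04] [-0.646  -0.9008  0.2526]
```

Request:
apply_moves(motion=[[[-0.646, -0.9, 0.25], 0, 1], [[-0.646, -0.9, 0.25], 0, 1], [[-0.646, -0.9, 0.25], 0, 1], [[-0.646, -0.9, 0.25], 0, 1], [[-0.646, -0.9, 0.25], 0, 1], [[-0.646, -0.9, 0.25], 0, 1], [[-0.646, -0.9, 0.25], 0, 1], [[-0.646, -0.9, 0.25], 0, 1]])

```text
time_s: 1.8
tcp_pos: [0.5788, -0.0371, 0.1127]
ee_rot: [0.0, -0.0, 1.0, 0.0]
ft_force: [0.2, 0.7, 0.9]
opening: 1.003
finger_force: 0.0
```

Run:
```python
from h import *
print(go([.6075,-.0845,.003]))
```

```text
[-0.0716 -0.1185  0.2743]
```

Request:
apply_moves(motion=[[[-0.072, -0.118, 0.02], 0, 1], [[-0.072, -0.118, 0.02], 0, 1], [[-0.072, -0.118, 0.02], 0, 1], [[-0.072, -0.118, 0.02], 0, 1]])

```text
time_s: 2.2
tcp_pos: [0.6061, -0.082, 0.105]
ee_rot: [-0.0, -0.0, 1.0, 0.0]
ft_force: [0.3, 0.1, -0.4]
opening: 1.002
finger_force: 0.0
```

Run:
```python
from h import *
print(bot.read_state()["tcp_pos"],go([.6075,-.0845,.003]))
d=viewer.read_camera("top"); cv2.imwrite("pics/t1.png",cv2.resize(d["pixels"][120:320,150:550,::-1],None,fx=2,fy=2))
```

```text
[ 0.60613473 -0.08203548  0.10504207] [-0.0036 -0.0063  0.2551]
```

View pics/t1.png

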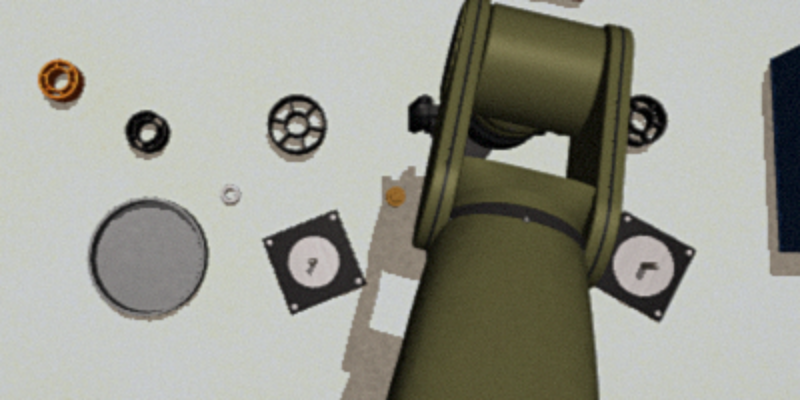

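Request:
apply_moves(motion=[[[0, -0.002, 0.12], 0, 1], [[0, -0.002, 0.22], 0, 1], [[0, -0.002, 0.255], 0, 1], [[0, -0.002, 0.255], 0, 1], [[0, -0.002, 0.255], 0, 1]])

```text
time_s: 2.75
tcp_pos: [0.6076, -0.0834, 0.005]
ee_rot: [0.001, -0.001, 1.0, -0.0]
ft_force: [-0.5, -0.5, -0.2]
opening: 0.998
finger_force: 0.0
```

Run:
```python
from h import *
print(go([.6075,-.0845,.003]),bot.read_state()["tcp_pos"],bot.read_state()["ft_force"])
d=viewer.read_camera("side"); cv2.imwrite("pics/s1.png",cv2.resize(d["pixels"][120:320,250:500,::-1],None,fx=3,fy=3))
```

```text
[ 0.0002 -0.0027  0.0051] [ 0.60756406 -0.08340929  0.00503906] [-0.46206168 -0.4557929  -0.21799741]
```

View pics/s1.png

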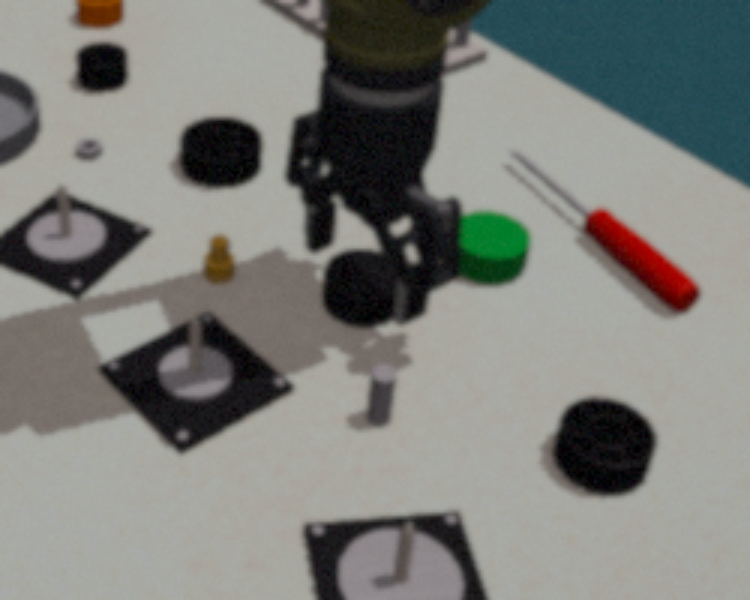

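Request:
apply_moves(motion=[[[0, -0.001, 0.002], 0, -1], [[0, -0.001, 0.002], 0, -1], [[0, -0.001, 0.002], 0, -1], [[0, -0.001, 0.002], 0, -1], [[0, -0.001, 0.002], 0, -1], [[0, -0.001, 0.002], 0, -1], [[0, -0.001, 0.002], 0, -1]])

```text
time_s: 3.5
tcp_pos: [0.6083, -0.0847, 0.0049]
ee_rot: [0.002, 0.0, 1.0, -0.0]
ft_force: [-0.9, 0.7, 5.9]
opening: 0.632
finger_force: 63.6
```

Request:
apply_moves(motion=[[[0, 0, -0.12], 0, -1], [[0, 0, -0.2], 0, -1], [[0.1, 0.25, -0.2], 0, -1], [[0.345, 0.875, -0.2], 0, -1], [[0.345, 0.875, -0.2], 0, -1], [[0.345, 0.875, -0.2], 0, -1], [[0.345, 0.875, -0.2], 0, -1], [[0.345, 0.875, -0.2], 0, -1]])

```text
time_s: 4.3
tcp_pos: [0.4954, 0.1964, 0.0829]
ee_rot: [0.0, 0.0, 1.0, 0.0]
ft_force: [0.4, 0.6, -1.0]
opening: 0.629
finger_force: 63.7
```

Run:
```python
from h import *
print(go([.470,.265,.085]),bot.read_state()["tcp_pos"])
```

```text
[ 0.0636  0.1715 -0.0052] [0.4954087  0.19638886 0.08290211]
```

Request:
apply_moves(motion=[[[0.05, 0.13, 0], 0, -1], [[0.05, 0.13, 0], 0, -1], [[0.05, 0.13, 0], 0, -1], [[0.05, 0.13, 0], 0, -1]])

```text
time_s: 4.7
tcp_pos: [0.4766, 0.2463, 0.0826]
ee_rot: [0.0, 0.0, 1.0, -0.0]
ft_force: [0.3, -0.8, -1.4]
opening: 0.631
finger_force: 63.7
```

Run:
```python
from h import *
d=viewer.read_camera("top"); cv2.imwrite("pics/t2.png",cv2.resize(d["pixels"][120:320,150:550,::-1],None,fx=2,fy=2))
print(go([.470,.265,.009]),bot.read_state()["tcp_pos"])
d=viewer.read_camera("side"); cv2.imwrite("pics/s2.png",cv2.resize(d["pixels"][60:260,180:430,::-1],None,fx=3,fy=3))
```

```text
[0.0171 0.048  0.1837] [0.47681002 0.24582405 0.08248758]
```

View pics/s2.png

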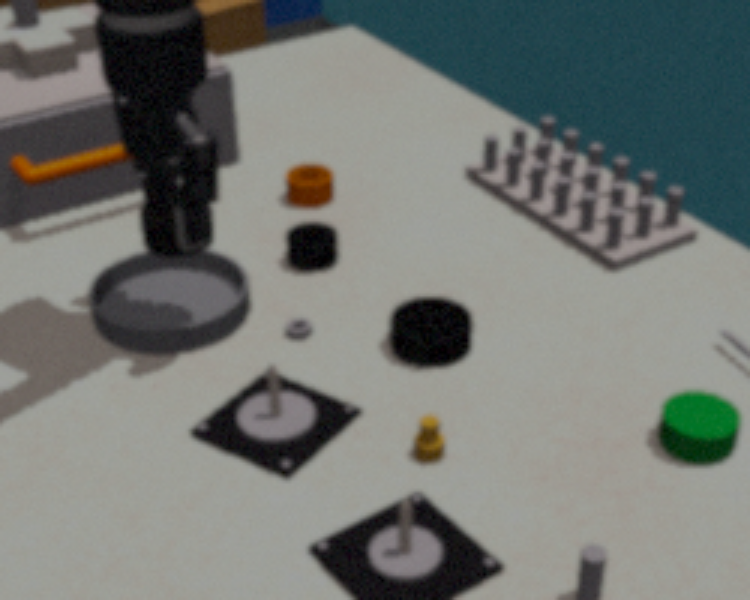

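Request:
apply_moves(motion=[[[0.017, 0.048, 0], 0, -1], [[0.017, 0.048, 0.1], 0, -1], [[0.017, 0.048, 0.15], 0, -1], [[0.017, 0.048, 0.17], 0, -1], [[0.017, 0.048, 0.181], 0, -1], [[0.017, 0.048, 0.181], 0, -1], [[0.017, 0.048, 0.181], 0, -1]])

```text
time_s: 5.5
tcp_pos: [0.4708, 0.2661, 0.0114]
ee_rot: [0.001, 0.0, 1.0, 0.0]
ft_force: [-0.7, 0.3, 0.4]
opening: 0.63
finger_force: 63.7
```

Request:
apply_moves(motion=[[[0, 0, 0], 0, 0.55], [[0, 0, 0], 0, 0.55], [[0, 0, 0], 0, 0.55], [[0, 0, 0], 0, 0.55], [[0, 0, -0.05], 0, 0.55], [[0, 0, -0.15], 0, 0.55], [[0, 0, -0.25], 0, 1], [[0.0, 0, -0.25], 0, 1]])

```text
time_s: 6.3
tcp_pos: [0.4737, 0.268, 0.1172]
ee_rot: [0.006, -0.0, 1.0, 0.003]
ft_force: [0.3, 0.5, 0.7]
opening: 1.0
finger_force: 0.0
```

Run:
```python
from h import *
print(go([.6115,.275,.085]),bot.read_state()["tcp_pos"])
```

```text
[-0.3436  0.017   0.0846] [0.47368582 0.26797034 0.11719994]
```

Request:
apply_moves(motion=[[[-0.344, 0.017, 0.05], 0, 1], [[-0.344, 0.017, 0.05], 0, 1], [[-0.344, 0.017, 0.05], 0, 1], [[-0.344, 0.017, 0.05], 0, 1], [[-0.344, 0.017, 0.05], 0, 1], [[-0.344, 0.017, 0.05], 0, 1]])

```text
time_s: 6.9
tcp_pos: [0.6061, 0.2728, 0.0895]
ee_rot: [-0.001, -0.0, 1.0, -0.0]
ft_force: [0.4, 0.1, -0.2]
opening: 1.002
finger_force: 0.0
```

Run:
```python
from h import *
print(go([.6113,.275,.003]),bot.read_state()["tcp_pos"])
d=viewer.read_camera("side"); cv2.imwrite("pics/s3.png",cv2.resize(d["pixels"][60:260,180:430,::-1],None,fx=3,fy=3))
```

```text
[-0.0133  0.0055  0.2163] [0.6060946  0.27281645 0.08954153]
```

View pics/s3.png

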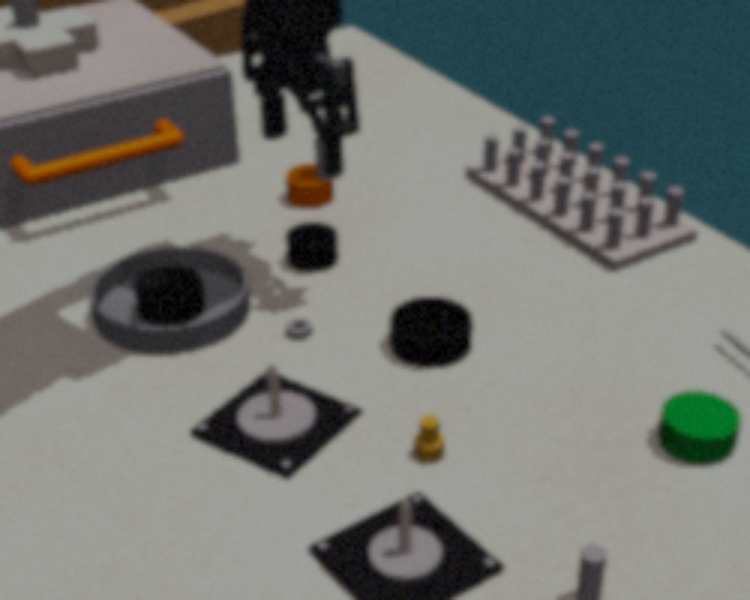

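Request:
apply_moves(motion=[[[-0.009, 0.004, 0.05], 0, 1], [[-0.009, 0.004, 0.14], 0, 1], [[-0.009, 0.004, 0.2], 0, 1], [[-0.009, 0.004, 0.214], 0, 1], [[-0.009, 0.004, 0.214], 0, 1], [[-0.009, 0.004, 0.214], 0, 1]])

```text
time_s: 7.55
tcp_pos: [0.6116, 0.275, 0.0065]
ee_rot: [0.001, -0.0, 1.0, 0.0]
ft_force: [-0.3, 0.6, 0.5]
opening: 0.999
finger_force: 0.0
```

Request:
apply_moves(motion=[[[0, 0, 0], 0, -1], [[0, 0, 0], 0, -1], [[0, 0, 0], 0, -1], [[0, 0, 0], 0, -1], [[0, 0, 0], 0, -1], [[0, 0, 0], 0, -1], [[0, 0, 0], 0, -1], [[0, 0, 0], 0, -1]])

```text
time_s: 8.35
tcp_pos: [0.612, 0.2748, 0.0062]
ee_rot: [0.001, -0.0, 1.0, 0.0]
ft_force: [-0.9, -0.6, 5.2]
opening: 0.505
finger_force: 61.5
```

Request:
apply_moves(motion=[[[0, 0, -0.12], 0, -1], [[0, 0, -0.24], 0, -1], [[0.1, -0.25, -0.26], 0, -1], [[0.358, -0.898, -0.26], 0, -1], [[0.358, -0.898, -0.26], 0, -1], [[0.358, -0.898, -0.26], 0, -1], [[0.358, -0.898, -0.26], 0, -1], [[0.358, -0.898, -0.26], 0, -1]])

```text
time_s: 9.15
tcp_pos: [0.4984, -0.0056, 0.1071]
ee_rot: [-0.0, -0.0, 1.0, -0.0]
ft_force: [1.0, -0.8, -0.6]
opening: 0.508
finger_force: 61.2
```

Run:
```python
from h import *
print(go([.4688,-.0843,.11]),bot.read_state()["tcp_pos"])
```

```text
[ 0.074  -0.1966 -0.0072] [ 0.49836928 -0.00562814  0.10708425]
```

Request:
apply_moves(motion=[[[0.07, -0.187, 0], 0, -1], [[0.07, -0.187, 0], 0, -1], [[0.07, -0.187, 0], 0, -1], [[0.07, -0.187, 0], 0, -1], [[0.07, -0.187, 0], 0, -1], [[0.07, -0.187, 0], 0, -1]])

```text
time_s: 9.75
tcp_pos: [0.472, -0.078, 0.1073]
ee_rot: [-0.0, -0.001, 1.0, 0.0]
ft_force: [0.4, -0.5, 0.4]
opening: 0.512
finger_force: 61.3
```

Run:
```python
from h import *
print(go([.4688,-.0843,.018]),bot.read_state()["tcp_pos"])
d=viewer.read_camera("side"); cv2.imwrite("pics/s4.png",cv2.resize(d["pixels"][120:320,200:450,::-1],None,fx=3,fy=3))
```

```text
[ 0.008  -0.0158  0.2231] [ 0.47199626 -0.07797485  0.10725881]
```

View pics/s4.png

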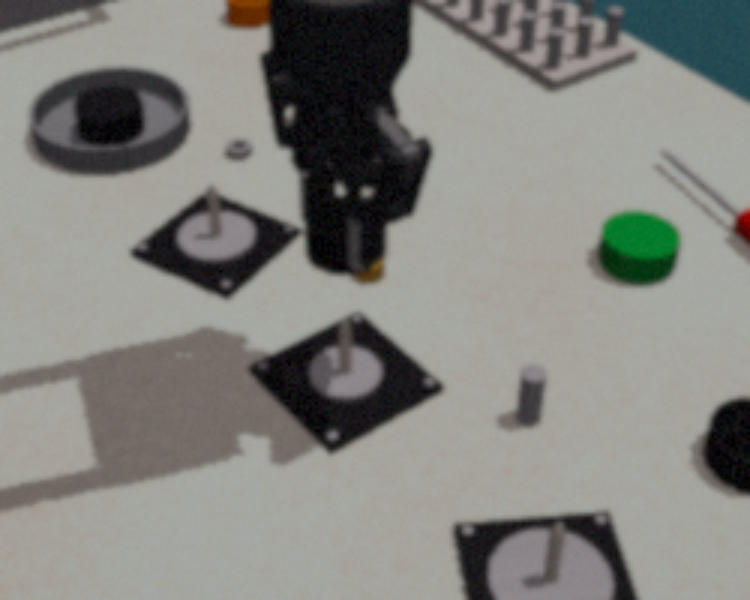

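Request:
apply_moves(motion=[[[0.007, -0.0145, 0], 0, -1], [[0.007, -0.0145, 0.05], 0, -1], [[0.007, -0.0145, 0.05], 0, -1], [[0.007, -0.0145, 0.1], 0, -1], [[0.007, -0.0145, 0.1], 0, -1]])

```text
time_s: 10.3
tcp_pos: [0.4672, -0.0841, 0.0655]
ee_rot: [-0.002, -0.0, 1.0, 0.001]
ft_force: [-1.0, 0.1, -1.7]
opening: 0.51
finger_force: 61.2
```

Run:
```python
from h import *
print(go([.4688,-.0843,.017]),bot.read_state()["tcp_pos"])
```

```text
[-0.0047 -0.0007  0.1212] [ 0.46715105 -0.08409172  0.06549125]
```

Request:
apply_moves(motion=[[[-0.003, 0, 0.04], 0, -1], [[-0.003, 0, 0.08], 0, -1], [[-0.003, 0, 0.1], 0, -1], [[-0.003, 0, 0.115], 0, -1], [[-0.003, 0, 0.12], 0, -1], [[-0.003, 0, 0.12], 0, -1], [[-0.003, 0, 0.12], 0, -1]])

```text
time_s: 11.0
tcp_pos: [0.4707, -0.0848, 0.0201]
ee_rot: [0.001, -0.0, 1.0, -0.0]
ft_force: [-1.2, 0.1, -0.0]
opening: 0.509
finger_force: 61.2
```

Request:
apply_moves(motion=[[[0.002, 0, 0.006], 0, -1], [[0.002, 0, 0.008], 0, -1], [[0.002, 0, 0.008], 0, -1], [[0.002, 0, 0.008], 0, 0.6], [[0.002, 0, 0.008], 0, 0.6], [[0.002, 0, 0.008], 0, 0.6], [[0.002, 0, 0.008], 0, 0.6], [[0.002, 0, 0.008], 0, 0.6]])

```text
time_s: 11.8
tcp_pos: [0.4693, -0.0847, 0.0162]
ee_rot: [0.0, -0.0, 1.0, -0.0]
ft_force: [-0.2, 0.1, -0.4]
opening: 0.8
finger_force: 0.0
```

Request:
apply_moves(motion=[[[0, 0, -0.06], 0, 0.6], [[0, 0, -0.15], 0, 0.6], [[0, 0, -0.24], 0, 1], [[0, 0, -0.24], 0, 1], [[0, 0, -0.24], 0, 1]])

```text
time_s: 12.3
tcp_pos: [0.47, -0.0849, 0.1133]
ee_rot: [0.001, -0.0, 1.0, -0.0]
ft_force: [0.9, -0.2, -0.6]
opening: 1.002
finger_force: 0.0
```

Run:
```python
from h import *
print(go([.632,-.2755,.11]),bot.read_state()["tcp_pos"])
```

```text
[-0.4049 -0.4765  0.0095] [ 0.47002565 -0.08489887  0.11325444]
```

Request:
apply_moves(motion=[[[-0.405, -0.4765, 0.01], 0, 1], [[-0.405, -0.4765, 0.01], 0, 1], [[-0.405, -0.4765, 0.01], 0, 1], [[-0.405, -0.4765, 0.01], 0, 1], [[-0.405, -0.4765, 0.01], 0, 1], [[-0.405, -0.4765, 0.01], 0, 1], [[-0.405, -0.4765, 0.01], 0, 1], [[-0.405, -0.4765, 0.01], 0, 1]])

```text
time_s: 13.1
tcp_pos: [0.63, -0.2742, 0.1064]
ee_rot: [-0.001, -0.0, 1.0, 0.001]
ft_force: [0.2, 0.2, -0.1]
opening: 0.999
finger_force: 0.0
```

Run:
```python
from h import *
print(go([.632,-.2755,.004]),bot.read_state()["tcp_pos"])
d=viewer.read_camera("side"); cv2.imwrite("pics/s5.png",cv2.resize(d["pixels"][140:340,230:480,::-1],None,fx=3,fy=3))
```

```text
[-0.0057 -0.0038  0.2559] [ 0.63001767 -0.27415517  0.10635467]
```

View pics/s5.png

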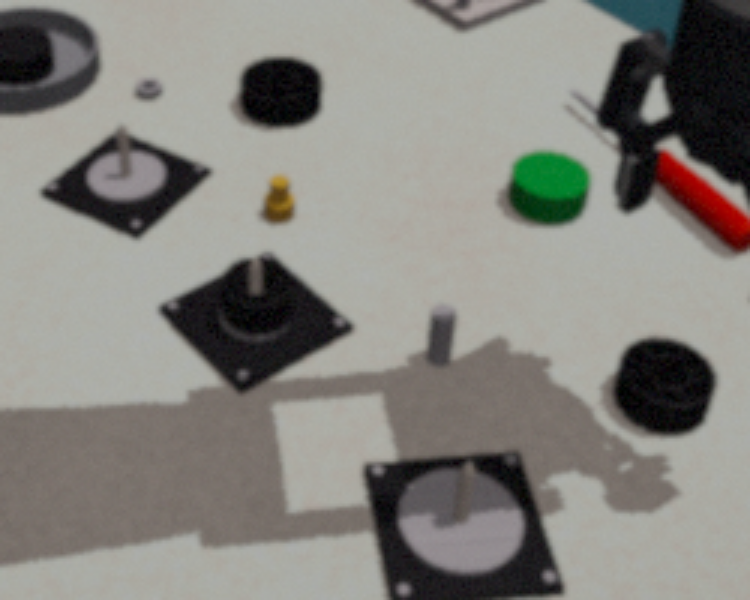

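Request:
apply_moves(motion=[[[-0.003, -0.003, 0.1], 0, 1], [[-0.003, -0.003, 0.2], 0, 1], [[-0.003, -0.003, 0.25], 0, 1], [[-0.003, -0.003, 0.254], 0, 1], [[-0.003, -0.003, 0.254], 0, 1], [[-0.003, -0.003, 0.254], 0, 1]])

```text
time_s: 13.75
tcp_pos: [0.6339, -0.2768, 0.0093]
ee_rot: [0.002, -0.0, 1.0, -0.001]
ft_force: [0.5, -0.3, 0.6]
opening: 0.998
finger_force: 0.0
```

Request:
apply_moves(motion=[[[0, 0, 0], 0, -1], [[0, 0, 0], 0, -1], [[0, 0, 0], 0, -1], [[0, 0, 0], 0, -1], [[0, 0, 0], 0, -1], [[0, 0, 0], 0, -1], [[0, 0, 0], 0, -1]])

```text
time_s: 14.45
tcp_pos: [0.634, -0.2772, 0.0092]
ee_rot: [0.002, 0.0, 1.0, -0.001]
ft_force: [-0.5, 0.8, 5.5]
opening: 0.629
finger_force: 63.1
```

Request:
apply_moves(motion=[[[0, 0, -0.12], 0, -1], [[0, 0, -0.24], 0, -1], [[0.1, 0.25, -0.26], 0, -1], [[0.4075, 0.907, -0.26], 0, -1], [[0.4075, 0.907, -0.26], 0, -1], [[0.4075, 0.907, -0.26], 0, -1], [[0.4075, 0.907, -0.26], 0, -1], [[0.4075, 0.907, -0.26], 0, -1]])

```text
time_s: 15.25
tcp_pos: [0.5092, -0.0013, 0.1098]
ee_rot: [0.001, 0.0, 1.0, 0.0]
ft_force: [0.3, 0.3, -0.5]
opening: 0.633
finger_force: 63.5
```

Run:
```python
from h import *
print(go([.471,.0855,.11]),bot.read_state()["tcp_pos"])
```

```text
[ 0.0957  0.217  -0.0006] [ 0.50921633 -0.00131403  0.10978314]
```

Request:
apply_moves(motion=[[[0.095, 0.215, 0], 0, -1], [[0.095, 0.215, 0], 0, -1], [[0.095, 0.215, 0], 0, -1], [[0.095, 0.215, 0], 0, -1], [[0.095, 0.215, 0], 0, -1], [[0.095, 0.215, 0], 0, -1]])

```text
time_s: 15.85
tcp_pos: [0.4729, 0.0821, 0.1096]
ee_rot: [0.0, 0.001, 1.0, -0.0]
ft_force: [0.3, -0.5, 0.4]
opening: 0.632
finger_force: 63.5
```

Run:
```python
from h import *
print(go([.471,.0855,.020]),bot.read_state()["tcp_pos"])
```

```text
[0.0048 0.0084 0.224 ] [0.47287887 0.08214879 0.10958886]
```

Request:
apply_moves(motion=[[[0.003, 0.006, 0.03], 0, -1], [[0.003, 0.006, 0.08], 0, -1], [[0.003, 0.006, 0.1], 0, -1], [[0.003, 0.006, 0.1], 0, -1], [[0.003, 0.006, 0.1], 0, -1]])

```text
time_s: 16.35
tcp_pos: [0.4711, 0.0854, 0.0692]
ee_rot: [-0.0, 0.0, 1.0, -0.0]
ft_force: [0.5, -0.3, 0.2]
opening: 0.629
finger_force: 63.5
```

Run:
```python
from h import *
print(go([.471,.0855,.020]),bot.read_state()["tcp_pos"])
```

```text
[1.00e-04 4.00e-04 1.23e-01] [0.47107088 0.08535511 0.06921928]
```

Request:
apply_moves(motion=[[[0, 0, 0.04], 0, -1], [[0, 0, 0.08], 0, -1], [[0, 0, 0.1], 0, -1], [[0, 0, 0.118], 0, -1], [[0, 0, 0.123], 0, -1], [[0, 0, 0.123], 0, -1], [[0, 0, 0.123], 0, -1]])

```text
time_s: 17.05
tcp_pos: [0.4716, 0.0856, 0.0208]
ee_rot: [0.001, -0.0, 1.0, 0.0]
ft_force: [0.9, -0.1, -0.3]
opening: 0.632
finger_force: 63.5
```

Request:
apply_moves(motion=[[[0, 0, 0.002], 0, -1], [[0, 0, 0.003], 0, -1], [[0, 0, 0.003], 0, 0.7], [[0, 0, 0.003], 0, 0.7], [[0, 0, 0.003], 0, 0.7], [[0, 0, 0.003], 0, 0.7], [[0, 0, 0.003], 0, 0.7]])

```text
time_s: 17.75
tcp_pos: [0.471, 0.0856, 0.019]
ee_rot: [0.0, -0.0, 1.0, -0.0]
ft_force: [0.5, -0.6, 0.6]
opening: 0.848
finger_force: 0.0
```

Request:
apply_moves(motion=[[[0, 0, -0.06], 0, 0.7], [[0, 0, -0.15], 0, 0.7], [[0, 0, -0.24], 0, 1], [[0, 0, -0.24], 0, 1], [[0, 0, -0.24], 0, 1]])

```text
time_s: 18.25
tcp_pos: [0.4717, 0.0857, 0.116]
ee_rot: [0.001, -0.0, 1.0, 0.0]
ft_force: [-1.0, -0.0, -0.2]
opening: 1.0
finger_force: 0.0
```

Run:
```python
from h import *
print(go([.622,.107,.11]),bot.read_state()["tcp_pos"])
```

```text
[-0.3757  0.0533  0.016 ] [0.47170235 0.08565421 0.11601341]
```

Request:
apply_moves(motion=[[[-0.3755, 0.053, 0.016], 0, 1], [[-0.3755, 0.053, 0.016], 0, 1], [[-0.3755, 0.053, 0.016], 0, 1], [[-0.3755, 0.053, 0.016], 0, 1], [[-0.3755, 0.053, 0.016], 0, 1], [[-0.3755, 0.053, 0.016], 0, 1], [[-0.3755, 0.053, 0.016], 0, 1]])

```text
time_s: 18.95
tcp_pos: [0.6198, 0.1067, 0.1083]
ee_rot: [-0.0, -0.0, 1.0, -0.0]
ft_force: [-0.8, 0.9, -0.4]
opening: 1.0
finger_force: 0.0
```

Run:
```python
from h import *
print(go([.622,.107,.003]),bot.read_state()["tcp_pos"])
d=viewer.read_camera("side"); cv2.imwrite("pics/s6.png",cv2.resize(d["pixels"][100:300,200:450,::-1],None,fx=3,fy=3))
```

```text
[-0.0058  0.0008  0.2633] [0.61977288 0.10670128 0.10830215]
```

View pics/s6.png

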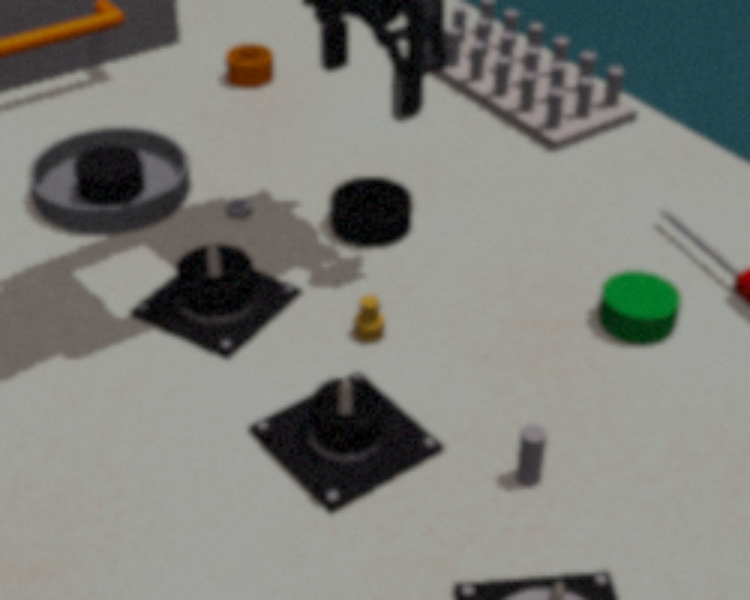

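Both seated wheels sit over their pins (crop 215,280 and 345,415), and the bystanders are still upright. On to the large wheel.

Request:
apply_moves(motion=[[[-0.003, 0.001, 0.1], 0, 1], [[-0.003, 0.001, 0.2], 0, 1], [[-0.003, 0.001, 0.255], 0, 1], [[-0.003, 0.001, 0.262], 0, 1], [[-0.003, 0.001, 0.262], 0, 1], [[-0.003, 0.001, 0.262], 0, 1]])

```text
time_s: 19.6
tcp_pos: [0.6239, 0.1073, 0.0062]
ee_rot: [0.002, -0.0, 1.0, 0.0]
ft_force: [0.5, 0.2, 0.6]
opening: 1.0
finger_force: 0.0
```

Request:
apply_moves(motion=[[[0, 0, 0], 0, -1], [[0, 0, 0], 0, -1], [[0, 0, 0], 0, -1], [[0, 0, 0], 0, -1], [[0, 0, 0], 0, -1], [[0, 0, 0], 0, -1], [[0, 0, 0], 0, -1]])

```text
time_s: 20.3
tcp_pos: [0.6243, 0.1074, 0.0064]
ee_rot: [0.002, -0.0, 1.0, 0.0]
ft_force: [-0.2, -0.3, 5.7]
opening: 0.737
finger_force: 67.3
```

Request:
apply_moves(motion=[[[0, 0, -0.12], 0, -1], [[0, 0, -0.24], 0, -1], [[0.1, -0.25, -0.27], 0, -1], [[0.378, -0.96, -0.27], 0, -1], [[0.378, -0.96, -0.27], 0, -1], [[0.378, -0.96, -0.27], 0, -1], [[0.378, -0.96, -0.27], 0, -1], [[0.378, -0.96, -0.27], 0, -1]])

```text
time_s: 21.1
tcp_pos: [0.5116, -0.1732, 0.1103]
ee_rot: [0.0, -0.0, 1.0, -0.0]
ft_force: [-0.5, -1.1, 0.5]
opening: 0.736
finger_force: 66.5
```

Run:
```python
from h import *
print(go([.473,-.2765,.11]),bot.read_state()["tcp_pos"])
```

```text
[ 0.0966 -0.2582  0.0007] [ 0.51160119 -0.17319869  0.11028606]
```

Request:
apply_moves(motion=[[[0.096, -0.257, 0], 0, -1], [[0.096, -0.257, 0], 0, -1], [[0.096, -0.257, 0], 0, -1], [[0.096, -0.257, 0], 0, -1], [[0.096, -0.257, 0], 0, -1], [[0.096, -0.257, 0], 0, -1], [[0.096, -0.257, 0.02], 0, -1], [[0.096, -0.257, 0.02], 0, -1]])

```text
time_s: 21.9
tcp_pos: [0.4738, -0.2727, 0.1002]
ee_rot: [-0.001, -0.001, 1.0, 0.001]
ft_force: [-0.4, -0.3, -0.7]
opening: 0.736
finger_force: 66.5
```

Run:
```python
from h import *
print(go([.473,-.2765,.070]),bot.read_state()["tcp_pos"])
```

```text
[ 0.0019 -0.0096  0.0755] [ 0.47381542 -0.27271808  0.10018959]
```

Request:
apply_moves(motion=[[[0.001, -0.008, 0.04], 0, -1], [[0.001, -0.008, 0.075], 0, -1], [[0.001, -0.008, 0.075], 0, -1], [[0.001, -0.008, 0.075], 0, -1], [[0.001, -0.008, 0.075], 0, -1]])

```text
time_s: 22.4
tcp_pos: [0.4739, -0.2778, 0.0719]
ee_rot: [0.0, 0.0, 1.0, -0.0]
ft_force: [-0.2, 1.0, -0.3]
opening: 0.735
finger_force: 66.5
```

Run:
```python
from h import *
print(go([.473,-.2765,.017]),bot.read_state()["tcp_pos"])
d=viewer.read_camera("side"); cv2.imwrite("pics/s7.png",cv2.resize(d["pixels"][200:400,270:520,::-1],None,fx=3,fy=3))
```

```text
[0.0024 0.0032 0.1373] [ 0.47394088 -0.27777647  0.07191388]
```

View pics/s7.png

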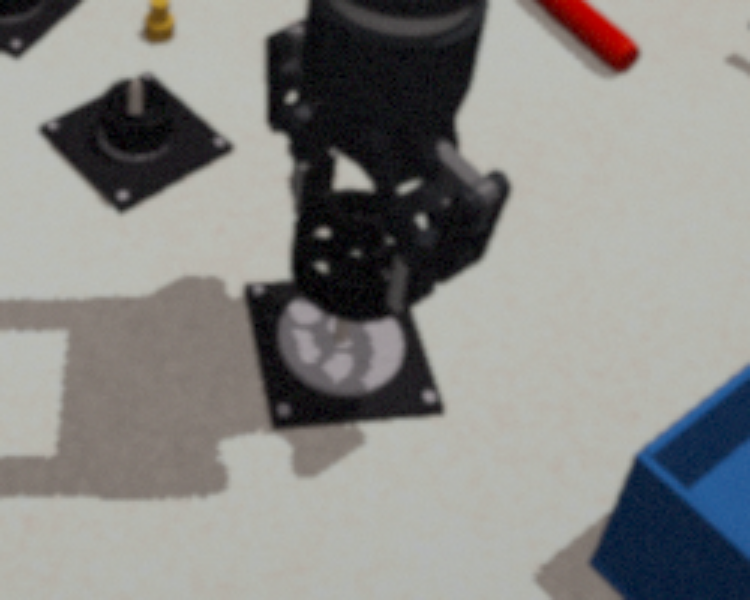

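Large wheel held level just above its pin (crop 345,330); lowering.

Request:
apply_moves(motion=[[[0.002, 0.003, 0.04], 0, -1], [[0.002, 0.003, 0.08], 0, -1], [[0.002, 0.003, 0.115], 0, -1], [[0.002, 0.003, 0.13], 0, -1], [[0.002, 0.003, 0.135], 0, -1], [[0.002, 0.003, 0.135], 0, -1], [[0.002, 0.003, 0.135], 0, -1]])

```text
time_s: 23.15
tcp_pos: [0.4732, -0.2766, 0.0178]
ee_rot: [0.0, -0.0, 1.0, -0.0]
ft_force: [0.6, 0.7, -1.0]
opening: 0.741
finger_force: 66.6
```

Request:
apply_moves(motion=[[[0, 0, 0.002], 0, -1], [[0, 0, 0.003], 0, -1], [[0, 0, 0.003], 0, 0.9], [[0, 0, 0.003], 0, 0.9], [[0, 0, 0.003], 0, 0.9], [[0, 0, 0.003], 0, 0.9], [[0, 0, 0.003], 0, 0.9]])

```text
time_s: 23.85
tcp_pos: [0.473, -0.2764, 0.0166]
ee_rot: [0.0, -0.0, 1.0, -0.0]
ft_force: [0.3, -0.7, 0.2]
opening: 0.952
finger_force: 0.0
```

Request:
apply_moves(motion=[[[0, 0, -0.06], 0, 0.9], [[0, 0, -0.15], 0, 0.9], [[0, 0, -0.25], 0, 1], [[0, 0, -0.35], 0, 1], [[0.2, 0, -0.4], 0, 1], [[0.2, 0, -0.4], 0, 1], [[0.2, 0, -0.4], 0, 1]])

```text
time_s: 24.55
tcp_pos: [0.3912, -0.2767, 0.178]
ee_rot: [0.001, 0.001, 1.0, -0.001]
ft_force: [1.3, 0.8, 0.4]
opening: 0.998
finger_force: 0.0
```

Run:
```python
from h import *
d=viewer.read_camera("side"); cv2.imwrite("pics/s8.png",cv2.resize(d["pixels"][90:390,180:480,::-1],None,fx=2,fy=2))
print(bot.read_state()["tcp_pos"])
```

```text
[ 0.39224396 -0.27667497  0.17745711]
```

View pics/s8.png

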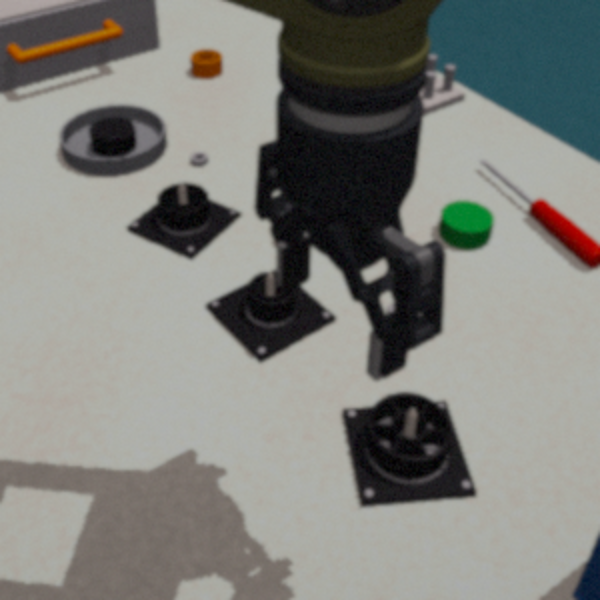

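Request:
apply_moves(motion=[[[0, -0.3, -0.1], 0, 1], [[0, -0.3, -0.1], 0, 1], [[0, -0.3, -0.1], 0, 1], [[0, -0.3, -0.1], 0, 1], [[0, -0.3, -0.1], 0, 1], [[0, -0.3, -0.1], 0, 1], [[0, -0.3, -0.1], 0, 1]])

```text
time_s: 25.3
tcp_pos: [0.3931, -0.395, 0.2155]
ee_rot: [-0.0, -0.001, 1.0, 0.001]
ft_force: [0.8, 0.6, -1.6]
opening: 0.997
finger_force: 0.0
```

Run:
```python
from h import *
d=viewer.read_camera("top"); e=viewer.read_camera("side")
cv2.imwrite("pics/f.png",np.vstack([cv2.resize(d["pixels"][150:300,180:530,::-1],(700,300)),cv2.resize(e["pixels"][120:340,200:480,::-1],(382,300)).copy() if 0 else cv2.copyMakeBorder(cv2.resize(e["pixels"][120:340,200:480,::-1],(382,300)),0,0,0,318,0)]))
```

```text
(no output)
```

View pics/f.png

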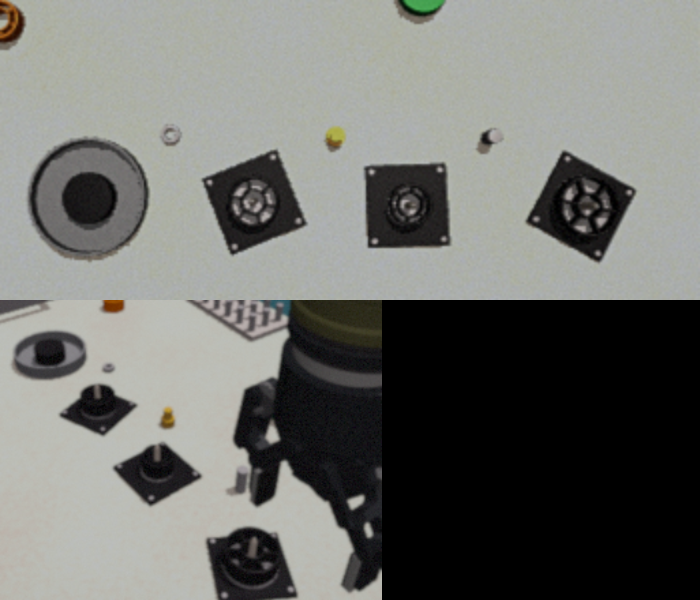

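All three wheels are centred on their pads, the blank lies in the dish at (89,198), and the dowel and fitting are standing.

```bash
python3 -c "
from bench import bot
print(bot.hand_in())"
```

```text
the job is handed in; nothing more can be done
None
```

The job is handed in: the blank lies flat in the reject dish, the three wheels sit on their own pads (loaded small, medium, large), and the dowel and fitting are still upright; it took about 25 s of robot time, and no verdict came back.

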